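# Slide the pot to the sensor's ring and hold the telescopic sensor out over it

## Robot

A 7-joint arm with a two-finger parallel gripper is mounted at the origin on a cart in front of the work surface, level with it; the furniture and walls round the work are solid. World frame = base frame: x ahead of the robot, y to its left, z up, the work surface at z = 0. Lengths are in m, angles in rad, forces in N, time in s.
With the tool pointing down it reaches from about 0.425 to 0.875 m from the base axis. Payload 4.7 kg.
Tool frame: the origin (TCP) lies between the finger pads; the fingertips stand 8 mm ahead of it and the grasp point (between the pads) lies 11 mm behind it; z points along the fingers, y is the direction in which the jaws open and shut (so a half turn about z gives the same grasp; the last joint's range is limited). The gripper opens to 87 mm and grips with 3 to 60 N. Pads are 19 mm wide; open, the fingers measure 117 mm over their backs; the gripper's body (75 mm by 190 mm) begins 51 mm behind the grasp point.
Start: joints at [-1.165, 0.321, -0.07, 1.45, 0.023, 1.371, -0.057], TCP at [0.248, 0.601, 0.231] pointing down, gripper open.
Joint ranges: [-2.86, 2.86], [-0.3, 2.09], [-1.38, 1.24], [0.06, 2.45], [-1.56, 4.7], [0.09, 2.05], [-2.69, 2.69]. Speed limits (rad/s): [2.57, 2.57, 3.14, 3.14, 3.14, 3.14, 3.14].

## Interface

Orientations are given as a rotation vector (axis times angle).
In Python, from bench import ctrl, optics, ticket gives the robot as it stands.
- The arm moves only by the tool play_rows, never from a script. Its argument "motion" is a list of rows, each a list of 5 numbers: the closure, from 0 (fully open) to 1 (shut), then the shift along the tool's x, y, z in cm, then the turn about the tool's z in rad. In form: [[jaw, tx, ty, tz, spin], ...]. A call has 1 to 20 rows; each row shifts and turns the commanded pose from where the row before left it, along the tool's axes as they then stand; what a row does not reach is not made up. A row lasts 1/8 s, in which the tool goes at most 62.5 mm and 10.7 degrees, less where a joint would pass 70% of its speed; a pose out of reach is approached as far as the arm can. A call is refused whole if a number of a shift passes 6.25 or a number of a turn 0.188, either way. A call with a gripper value outside its range is refused whole. The fingers move at their own pace and stop on an object; "force" is the grip in N (left out, the last holds). Time passes only in rows, so rows that do not move let the fingers close. It gives the time, the measured TCP pose, the force and the opening at its end, in the units of the state.
- ctrl.get_state(): the state, without advancing time (a new reading comes with each control period).
- optics.get_image(name): name is "scene" or "top" or "wrist"; returns the picture (384x512x3 uint8, red, green, blue); there is no depth.
- optics.calibration(name): a dict with "K" (3x3 intrinsics, pixels), "distortion" ([k1, k2, p1, p2, k3] as OpenCV has them; the pictures are not rectified), "pose" (4x4, takes a point from camera to world coordinates); the wrist camera has in their place "hand_eye" (4x4, takes a point from camera to tool coordinates, whose origin is the TCP and whose axes are the flange's). Camera axes: x right, y down, z forward; pixel columns grow to the right and rows downward; lengths in m; the calibration is good to about 2 mm. A picture is of the moment at which its call begins: read the wrist's pose just before it. calibration takes no time and is no camera call.
- ticket.close_job(): hands the job in, once; it reports no verdict.
The state is a dict: "time": time; "joint_positions": joint angles; "qd": joint speeds; "joint_torque": joint torques, N m; "position": TCP position; "tool_rot": TCP orientation; "ft_force": force on the tool from outside, world axes, zero at the start; "torque": the same for the moment, N m; "grip_width": opening from 0.0 (shut) to 1.0 (fully open).
Only numpy, scipy, OpenCV 4.12 (cv2) and the standard library are available. Lean on these libraries where they do the work, as an engineer would, in place of code of your own. Each camera call takes 0.05 s, during which the arm holds its last target.

## Task

Slide the steel casserole sideways along the warming plate, without lifting or tipping it, from the middle ring onto the outer ring that lies in front of the temperature-sensor stand, centred on the ring. Then press the red release button on the stand fully down (it stays down), and pull the sensor head out over the pot by its orange grip, past the first stop to the second, so that both tubes are drawn right out. A spring pulls the head back, so finish while still holding it there at the second stop; leave the other things where they are.

Things in the scene. Friction and masses are not known exactly. Their poses are not given: they have to be found in the camera images.
- pot_centre (a point): Axis of the loose steel casserole, half-way up (42.5 mm). Open, round, rim 178 mm across, 85 mm tall, 0.4 to 0.85 kg. Wall and rim are 5 to 27 mm thick to a grasp, middle 77 mm from the axis. Handles at its +y and -y ends (115 mm out, 59 to 74 mm up, 90 mm wide) point roughly to and from the robot; the rim to the robot's left and right is bare: pinch there from above, one finger inside.
- ring_left (a point): Centre of the left (+y) ring mark on the plate's top, 18 mm above the worktop. The fixed black warming plate (200 x 570 x 18 mm, long side along its y) has three white rings, 168 mm in diameter, with a cross at the centre, 185 mm apart along its y. x and y are the plate's.
- ring_middle (a point): Centre of the middle ring mark, where the pot starts (up to 20 mm off), its handles along x within 0.35 rad.
- ring_right (a point): Centre of the right (-y) ring mark.
- sensing_point (a point): Point at plate-top height over which the sensor head comes when drawn right out; fixed to the stand, within 10 mm of the centre of the outer ring in front of it (left or right, whichever it is this time). Its -x axis is the direction in which the arm pulls out, level and roughly towards the robot.
- button_top (a point): Centre of the top of the red round button (24 mm across) on the stand's grey sleeve (38 mm wide, 110 mm long), 184 mm above the worktop when up, 85 mm behind the orange grip of the shut arm. Pressed straight down it travels 7 mm at about 3 N and stays down by friction. While it is up, a pin locks the tubes.
- button (a joint): Button travel, 0 up to 0.007 m fully down; the tubes are free from about 0.005 m.
- sensor_head: White sensor head (36 mm cube, black lens below, underside 130 mm above the worktop, so it passes over the pot) at the arm's end, orange grip on top. Axes as the stand's; its origin is NOT at the head but on the worktop 70 mm behind it: use head_grip.
- head_grip (a point): Middle of the orange upright grip on the sensor head, 195 mm above the worktop. The grip is 26 mm along the pull (x), 18 mm across (y, pinch here from above) and stands free from 173 to 211 mm high. Moves with the head. The head is guided: it moves only along the pull, 110 mm in all.
- outer_tube (a joint): How far the thicker tube is drawn out of the sleeve: 0 shut, 0.055 m at its stop. Spring pulls back with 6 to 7 N, so it comes after the inner tube.
- inner_tube (a joint): How far the thin inner tube is drawn out of the thicker one: 0 shut, 0.055 m at its stop. Spring pulls back with 2 to 3 N, so pulling the head first runs this out (first stop), then the outer tube (second stop).
- sugar: Glass sugar jar with a dark lid, 90 mm across, 140 mm tall, behind the other outer ring; origin under its centre. Leave alone.
- timer: Red and white kitchen timer, 62 mm across, 45 mm tall; origin under its centre. Leave alone.
- jar: Jar with green lid, 60 mm across, 85 mm tall; origin under its centre. Leave alone.

How it is judged:
On the way, in this order (a step that is already met when the one before it is completed fails the run):
1. the pot stands centred on the outer ring in front of the sensor stand ((horizontal distance between pot_centre and ring_left below 0.03 m or horizontal distance between pot_centre and ring_right below 0.03 m) and horizontal distance between pot_centre and sensing_point below 0.045 m and height (world z) of pot_centre between 0.053 and 0.068 m and angle between pot_centre's own z axis and vertical below 0.1 rad), for 0.2 s.
2. the release button is pressed down (value of joint button above 0.0058 m), for 0.1 s.
3. the head is at the second stop, both tubes right out (value of joint each of outer_tube, inner_tube above 0.049 m), for 0.2 s.
At the end, for the whole second after the job is handed in: The pot stands flat on the plate, its centre within 30 mm of the outer ring's centre and within 45 mm of the sensing point; the button is down (over 5.5 mm); both tubes are within 6 mm of their stops, the head at rest and the fingers still holding it (contact over 1 N) (all of step 1 and all of step 3 and linear speed of sensor_head below 0.02 m/s and value of joint button above 0.0055 m and contact force between the fingers and sensor_head above 1 N); the arm keeps its last pose, push and grip.
It fails at once if the pot is lifted (more than about 8 mm), knocked off the plate or tipped (height (world z) of pot_centre above 0.07 m or height (world z) of pot_centre below 0.05 m or angle between pot_centre's own z axis and vertical above 0.2 rad).
It fails at once if the sugar jar is moved by more than 3 cm (distance of sugar from where it was at the start of the episode above 0.03 m).
It fails at once if the timer is moved by more than 3 cm (distance of timer from where it was at the start of the episode above 0.03 m).
It fails at once if the green-lidded jar is moved by more than 3 cm (distance of jar from where it was at the start of the episode above 0.03 m).
It also fails if it takes over 59 s, if anything falls off the work surface, if the arm or the gripper's body presses on something with over 40 N, if the wrist force passes 120 N, or if a joint passes its speed limit or range.

## Working session

There is one attempt and no reset: what is moved stays moved. The work goes in short steps, Python scripts to look and compute and a tool call to move; the robot and the scene stay as the last step left them, time stands still between calls to the robot, and variables do not carry over. Pictures are saved under pics/ and viewed, and the job is handed in when it is done.

Besides the shell and the picture viewer there is one more tool, called after "Emit:" as name(argument=value, ...) on one line, values as JSON. play_rows: Moves the arm, as the interface text tells. Its arguments: {"type":"object","properties":{"motion":{"type":"array"},"force":{"type":"number"}},"required":["motion"]}

```bash
ls; mkdir -p pics; python3 - <<'E'
from bench import ctrl, optics, ticket
import cv2,numpy as np
s=ctrl.get_state();print({k:np.round(v,3) for k,v in s.items()})
for n in ["scene","top"]:
    im=optics.get_image(n);cv2.imwrite(f"pics/{n}0.png",im[:,:,::-1]);np.save(f"pics/{n}0.npy",im)
    c=optics.calibration(n);print(n,{k:np.round(v,4).tolist() for k,v in c.items()})
print(optics.calibration("wrist"))
E
```

```text
pics
{'time': np.float64(0.0), 'joint_positions': array([-1.165,  0.322, -0.07 ,  1.452,  0.023,  1.371, -0.057]), 'qd': array([-0.   , -0.003,  0.   ,  0.001, -0.   ,  0.   , -0.001]), 'joint_torque': array([ 0.0000e+00, -4.9130e+01, -4.0400e-01, -3.1253e+01, -6.4000e-02,
        4.4000e-02,  0.0000e+00]), 'position': array([0.248, 0.6  , 0.229]), 'tool_rot': array([-6.110e-01, -3.081e+00,  3.000e-03]), 'ft_force': array([-0.011, -0.44 , -0.701]), 'torque': array([-0.017,  0.002,  0.001]), 'grip_width': np.float64(0.998)}
scene {'K': [[453.0624, 0.0, 253.8306], [0.0, 453.0624, 201.4247], [0.0, 0.0, 1.0]], 'distortion': [-0.1546, 0.0, 0.0, 0.0, 0.0], 'pose': [[0.8635, -0.2407, 0.4433, -0.0319], [-0.5044, -0.4145, 0.7575, -0.8408], [0.0014, -0.8776, -0.4793, 0.7671], [0.0, 0.0, 0.0, 1.0]]}
top {'K': [[451.4631, 0.0, 257.6656], [0.0, 451.4631, 189.9411], [0.0, 0.0, 1.0]], 'distortion': [-0.1251, 0.0, 0.0, 0.0, 0.0], 'pose': [[0.0221, -0.99, 0.1395, 0.3197], [-0.9996, -0.0194, 0.0205, 0.1297], [-0.0176, -0.1399, -0.99, 1.4971], [0.0, 0.0, 0.0, 1.0]]}
{'K': array([[292.02946496,   0.        , 260.36871303],
       [  0.        , 292.02946496, 197.51847166],
       [  0.        ,   0.        ,   1.        ]]), 'distortion': array([-0.05216237,  0.        ,  0.        ,  0.        ,  0.        ]), 'hand_eye': array([[ 3.27755487e-04, -9.57983049e-01, -2.86824633e-01,
         8.01942376e-02],
       [ 9.99999943e-01,  3.36088177e-04,  2.01819888e-05,
         5.77296813e-04],
       [ 7.70643649e-05, -2.86824623e-01,  9.57983105e-01,
        -1.53368988e-01],
       [ 0.00000000e+00,  0.00000000e+00,  0.00000000e+00,
         1.00000000e+00]])}
```

View pics/scene0.png

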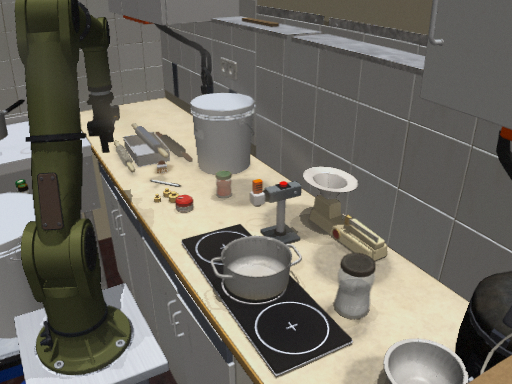

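View pics/top0.png

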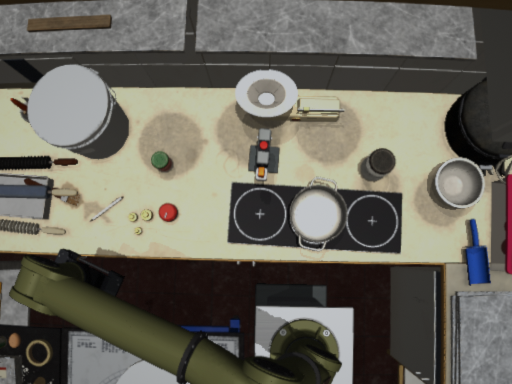

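The stand, with its red button (264,145) and orange grip (261,172), is behind the left ring (260,214) in the top view. The pot is at (318,215). I'll zoom in to measure.

```bash
python3 - <<'E'
import cv2,numpy as np
im=cv2.imread("pics/top0.png")[115:265,215:415]
cv2.imwrite("pics/topz.png",cv2.resize(im,None,fx=4,fy=4,interpolation=cv2.INTER_CUBIC))
im=cv2.imread("pics/scene0.png")[165:365,180:360]
cv2.imwrite("pics/scz.png",cv2.resize(im,None,fx=3,fy=3,interpolation=cv2.INTER_CUBIC))
E
```

```text
(no output)
```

View pics/topz.png

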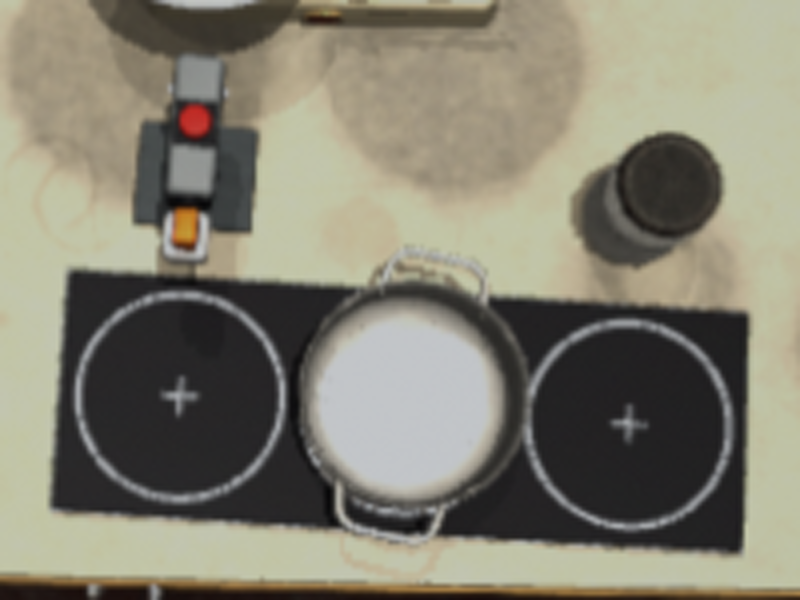

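View pics/scz.png

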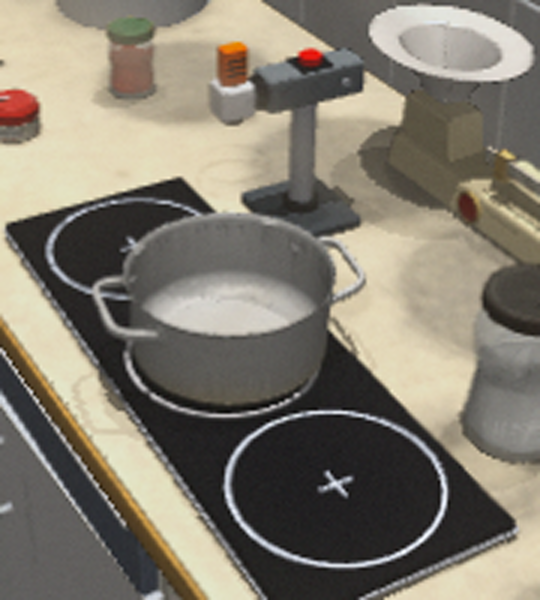

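```bash
cat > h.py <<'E'
import numpy as np,cv2
from bench import ctrl,optics
def ray(n,uv,pose=None):
    c=optics.calibration(n)
    p=cv2.undistortPoints(np.array([[uv]],float),c["K"],np.array(c["distortion"]))[0,0]
    T=np.array(c["pose"]) if pose is None else pose
    return T[:3,3],T[:3,:3]@np.array([p[0],p[1],1])
def at(n,uv,z,pose=None):
    o,d=ray(n,uv,pose);return o+d*(z-o[2])/d[2]
def proj(n,P,pose=None):
    c=optics.calibration(n);T=np.linalg.inv(np.array(c["pose"]) if pose is None else pose)
    return cv2.projectPoints(np.atleast_2d(P).astype(float),cv2.Rodrigues(T[:3,:3])[0],T[:3,3],c["K"],np.array(c["distortion"]))[0][:,0]
def wpose():
    s=ctrl.get_state();c=optics.calibration("wrist");T=np.eye(4)
    T[:3,:3]=cv2.Rodrigues(np.array(s["tool_rot"],float))[0];T[:3,3]=s["position"]
    return T@np.array(c["hand_eye"])
E
python3 - <<'E'
from h import *
tz=lambda u,v:((u+.5)/4-.5+215,(v+.5)/4-.5+115)
sz=lambda u,v:((u+.5)/3-.5+180,(v+.5)/3-.5+165)
for n,p,z in [("L",(180,397),.018),("R",(629,424),.018),("rim",(413,397),.103),("rimL",(300,397),.103),("rimR",(527,397),.103),("rimT",(413,283),.103),("rimB",(413,513),.103),("but",(195,121),.184),("gripTopfar",(187,208),.211),("gripfrontbottom",(184,247),.211),("sleeveback",(201,58),.17),("sleevefront",(192,190),.17),("hT",(437,260),.085),("hB",(388,532),.085),("sugar",(668,184),.14)]:
    print(n,np.round(at("top",tz(*p),z),4))
print("scene")
for n,p,z in [("L",(130,246),.018),("R",(336,484),.018),("but",(311,57),.184)]:
    print(n,np.round(at("scene",sz(*p),z),4))
E
```

```text
L [0.4489 0.1521 0.018 ]
R [ 0.4335 -0.2179  0.018 ]
rim [ 0.445  -0.0296  0.103 ]
rimL [0.4433 0.058  0.103 ]
rimR [ 0.4466 -0.1182  0.103 ]
rimT [ 0.5342 -0.0292  0.103 ]
rimB [ 0.3555 -0.0301  0.103 ]
but [0.6408 0.1428 0.184 ]
gripTopfar [0.5694 0.1471 0.211 ]
gripfrontbottom [0.5407 0.1486 0.211 ]
sleeveback [0.6934 0.1394 0.17  ]
sleevefront [0.5912 0.1442 0.17  ]
hT [ 0.5558 -0.0502  0.085 ]
hB [ 0.3409 -0.0128  0.085 ]
sugar [ 0.6096 -0.2221  0.14  ]
scene
L [0.4439 0.1502 0.018 ]
R [ 0.4332 -0.2204  0.018 ]
but [0.6354 0.1305 0.184 ]
```

Emit:
play_rows(motion=[[0,0,0,0,-0.165],[0,0,0,0,-0.165],[0,-1.7,-3.85,0,0],[0,-1.7,-3.85,0,0],[0,-1.7,-3.85,0,0],[0,-1.7,-3.85,0,0],[0,-1.7,-3.85,0,0],[0,-1.7,-3.85,0,0],[0,-1.7,-3.85,0,0],[0,-1.7,-3.85,0,0],[0,-1.7,-3.85,0,0],[0,-1.7,-3.85,0,0],[0,-1.7,-3.85,0,0],[0,-1.7,-3.85,0,0],[0,-1.7,-3.85,0,0],[0,-1.7,-3.85,0,0],[0,0,0,0,0]], force=20)

```text
time: 2.22
position: [0.453, 0.0446, 0.2304]
tool_rot: [0.107, 3.14, -0.001]
ft_force: [0.5, -0.2, -0.4]
grip_width: 1.001
```

```bash
python3 - <<'E'
from h import *
s=ctrl.get_state();print(s["time"],np.round(s["position"],4),cv2.Rodrigues(np.array(s["tool_rot"],float))[0].round(3).tolist())
T=wpose();np.save("pics/T1.npy",T);im=optics.get_image("wrist")[:,:,::-1];cv2.imwrite("pics/w1.png",im)
im=optics.get_image("scene")[:,:,::-1];cv2.imwrite("pics/s1.png",im)
E
```

```text
2.225 [0.453  0.0446 0.2304] [[-0.998, 0.068, -0.0], [0.068, 0.998, -0.001], [-0.0, -0.001, -1.0]]
```

View pics/w1.png

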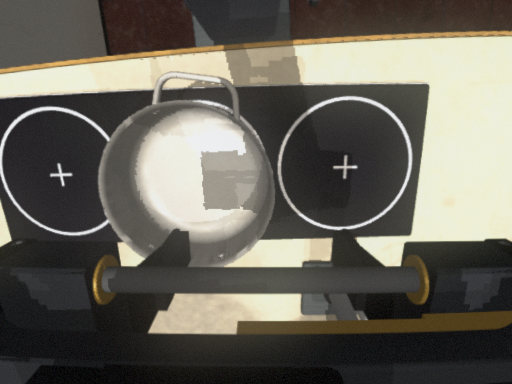

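View pics/s1.png

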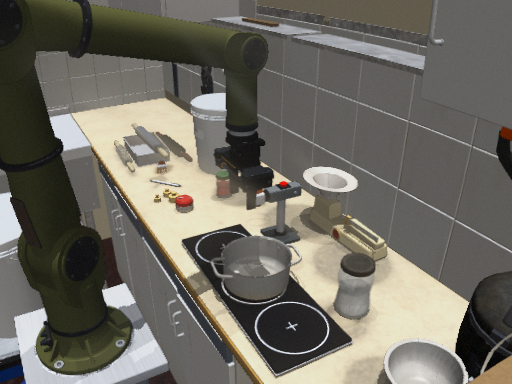

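```bash
python3 - <<'E'
from h import *
T=np.load("pics/T1.npy")
for n,p,z in [("L",(345,167),.018),("R",(61,175),.018),("rl",(98,180),.103),("rr",(274,180),.103),("rt",(186,101),.103)]:
    print(n,at("wrist",p,z,T).round(4))
print(proj("scene",[.453,.0446,.23]),proj("wrist",[.453,.0446,.22],T))
def circ(c,z,r): a=np.linspace(0,6.28,90);return np.c_[c[0]+r*np.cos(a),c[1]+r*np.sin(a),0*a+z]
out=[]
for n,f,P in (("wrist","w1",T),("top","top0",None)):
    im=cv2.imread(f"pics/{f}.png");im=cv2.resize(im,None,fx=2,fy=2) if n=="wrist" else cv2.resize(im,None,fx=4,fy=4)
    k=2 if n=="wrist" else 4
    for c,z,r,col in (((.445,-.030),.103,.089,(0,255,0)),((.448,.151),.018,.084,(0,0,255)),((.448,.151),.018,.003,(0,0,255)),((.6408,.1428),.184,.012,(255,0,0))):
        for u,v in (proj(n,circ(c,z,r),P)+.5)*k-.5: 
            if 0<=u<im.shape[1] and 0<=v<im.shape[0]: im[int(round(v)),int(round(u))]=col
    im=im[100:600,100:900] if n=="wrist" else im[460:1060,860:1660]
    cv2.imwrite(f"pics/ov_{n}.png",im)
E
```

```text
L [0.4494 0.1537 0.018 ]
R [ 0.4341 -0.2154  0.018 ]
rl [ 0.4279 -0.116   0.103 ]
rr [0.4401 0.0598 0.103 ]
rt [ 0.36   -0.0168  0.103 ]
[[242.46718089 196.55097304]] [[258.84032097 245.49886769]]
```

View pics/ov_wrist.png

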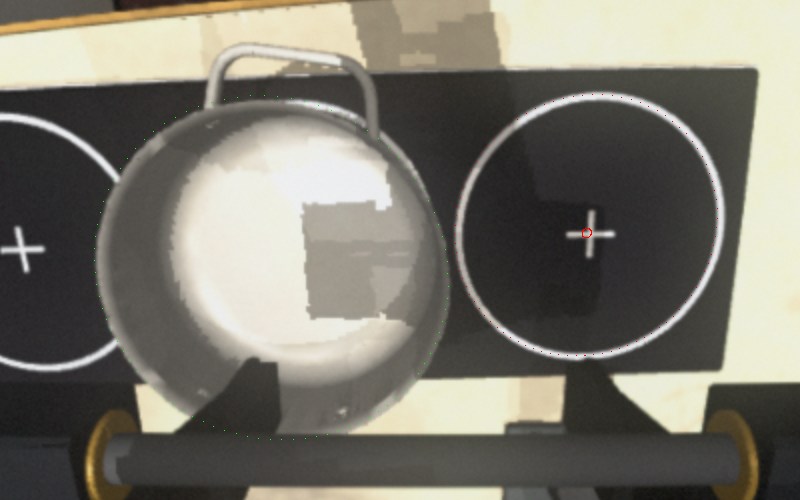

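View pics/ov_top.png

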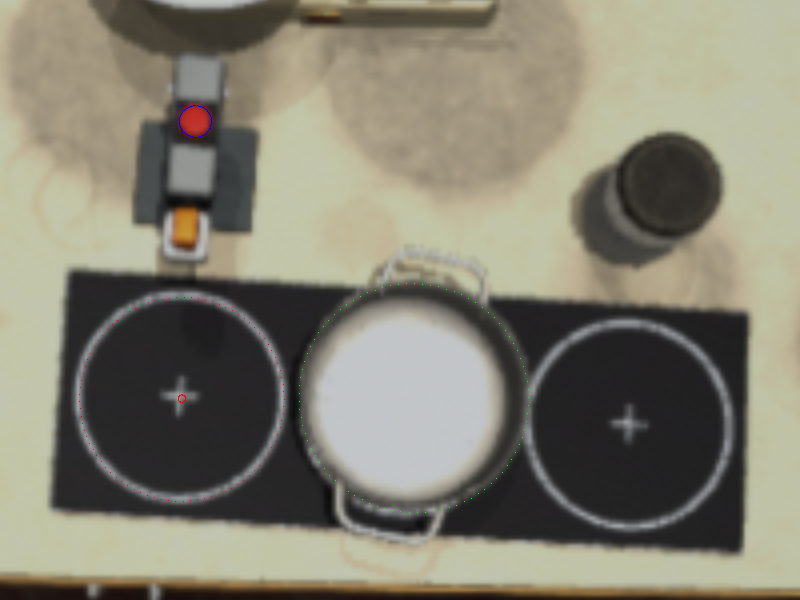

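Emit:
play_rows(motion=[[0,0,0.35,1.0,0],[0,0,0,2,0],[0,0,0,2,0],[0,0,0,2,0],[0,0,0,2,0],[0,0,0,2,0],[0,0,0,1.5,0],[0,0,0,1,0],[0,0,0,1,0],[0,0,0,0,0],[0.5,0,0,0,0],[0.8,0,0,0,0],[1,0,0,0,0],[1,0,0,0,0],[1,0,0,0,0],[1,0,0,0,0]], force=15)

```text
time: 4.32
position: [0.4527, 0.0516, 0.0856]
tool_rot: [0.097, 3.14, 0.0]
ft_force: [0.1, -0.5, 0.3]
grip_width: 0.407
```

```bash
python3 - <<'E'
from h import *
T=wpose();np.save("pics/T2.npy",T);im=optics.get_image("wrist")[:,:,::-1];cv2.imwrite("pics/w2.png",im)
im=optics.get_image("scene")[:,:,::-1];cv2.imwrite("pics/s2.png",cv2.resize(im[100:350,120:400],None,fx=2.4,fy=2.4))
s=ctrl.get_state();print(s["time"],s["position"],s["ft_force"],s["grip_width"])
E
```

```text
4.425 [0.45272079 0.05156609 0.08555451] [-0.71080363 -0.57995736 -0.59980347] 0.31185987895407746
```

View pics/w2.png

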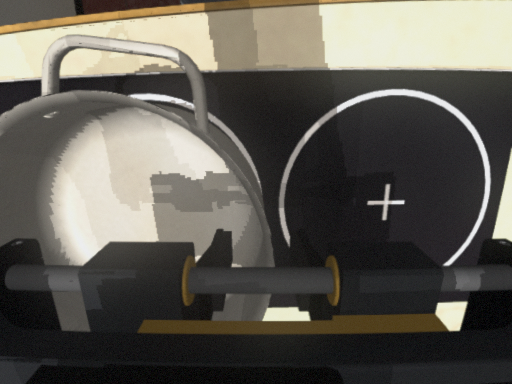

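View pics/s2.png

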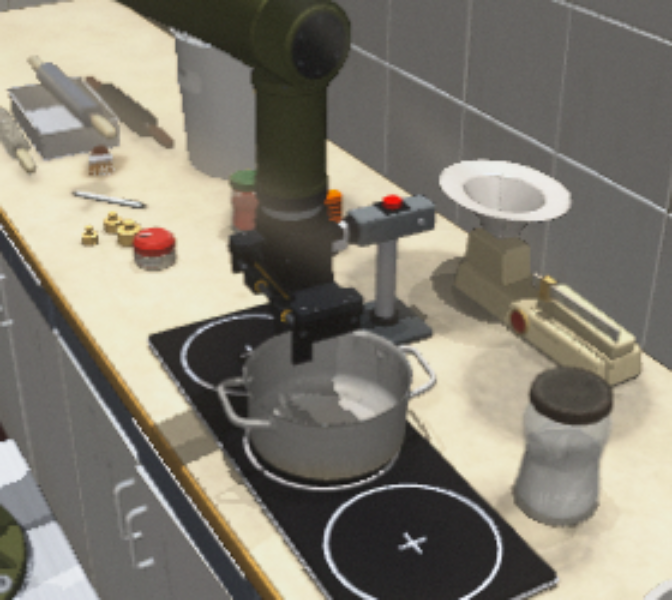

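The pot's left wall is between the fingers, which are still closing.

Emit:
play_rows(motion=[[1,0,0,0,0],[1,0,0,0,0],[1,0,0,0,0],[1,0,0,0,0],[1,0,0,0,0],[1,0,0,0,0]], force=15)

```text
time: 5.18
position: [0.4526, 0.0517, 0.0855]
tool_rot: [-0.097, -3.14, 0.0]
ft_force: [1.0, -3.2, -1.5]
grip_width: 0.211
```

Emit:
play_rows(motion=[[1,0.02,0.4,0,0],[1,0.04,0.8,0,0],[1,0.06,1.4,0,0],[1,0.07,1.6,0,0],[1,0.07,1.6,0,0],[1,0.07,1.6,0,0],[1,0.07,1.6,0,0],[1,0.07,1.6,0,0],[1,0.07,1.6,0,0],[1,0.07,1.6,0,0],[1,0.07,1.6,0,0],[1,0.06,1.2,0,0],[1,0.04,0.8,0,0],[1,0,0.4,0,0],[1,0,0,0,0],[1,0,0,0,0]])

```text
time: 7.18
position: [0.4562, 0.2301, 0.0859]
tool_rot: [0.098, 3.139, 0.002]
ft_force: [0.6, -1.0, -0.9]
grip_width: 0.212
```

```bash
python3 - <<'E'
from h import *
T=wpose();np.save("pics/T3.npy",T);im=optics.get_image("wrist")[:,:,::-1];cv2.imwrite("pics/w3.png",im)
im=optics.get_image("top")[:,:,::-1];cv2.imwrite("pics/t3.png",cv2.resize(im[115:265,215:415],None,fx=4,fy=4))
s=ctrl.get_state();print(s["time"],s["position"],s["ft_force"],s["grip_width"])
E
```

```text
7.275 [0.45625454 0.23012163 0.08598003] [ 0.85755752  0.15889751 -0.49872747] 0.20808313936019934
```

View pics/w3.png

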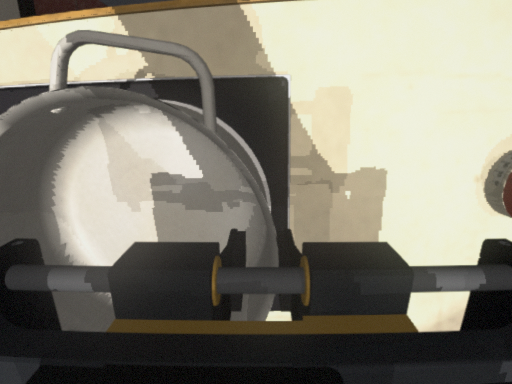

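View pics/t3.png

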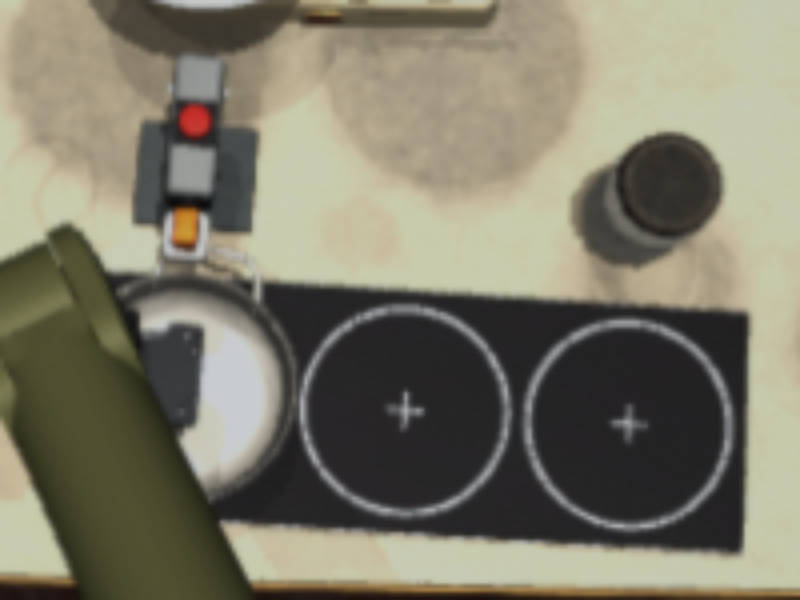

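Emit:
play_rows(motion=[[0.6,0,0,0,0],[0.4,0,0,0,0],[0.4,0,0,0,0],[0.4,0,0,0,0],[0.4,0,0,-2,0],[0.4,0,0,-3,0],[0.4,0,0,-4,0],[0.4,0,0,-4,0],[0.4,0,0,-4,0],[0.4,0,0,-2.5,0],[0.4,0,0,0,0]])

```text
time: 8.65
position: [0.457, 0.2303, 0.2827]
tool_rot: [0.097, 3.136, 0.004]
ft_force: [0.1, -0.0, -0.0]
grip_width: 0.602
```

```bash
python3 - <<'E'
from h import *
T=wpose();np.save("pics/T4.npy",T);im=optics.get_image("wrist")[:,:,::-1];cv2.imwrite("pics/w4.png",im)
im2=optics.get_image("top")[:,:,::-1]
s=ctrl.get_state();print(s["time"],s["position"],s["ft_force"],s["grip_width"],cv2.Rodrigues(np.array(s["tool_rot"],float))[0].round(3).tolist())
a=np.linspace(0,6.28,120);k=4
im2=cv2.resize(im2,None,fx=k,fy=k);im=cv2.resize(im,None,fx=1.5,fy=1.5)
P=np.c_[.4485+.089*np.cos(a),.153+.089*np.sin(a),0*a+.103]
for i,n,kk,pp in((im,"wrist",1.5,T),(im2,"top",4,None)):
  for u,v in (proj(n,P,pp)+.5)*kk-.5:
    if 0<=u<i.shape[1]-1 and 0<=v<i.shape[0]-1: i[int(round(v)),int(round(u))]=(0,255,0)
cv2.imwrite("pics/w4o.png",im);cv2.imwrite("pics/t4.png",im2[460:1060,860:1660])
E
```

```text
8.75 [0.45561404 0.22957757 0.2798062 ] [-0.55603895  0.62498253  0.11291817] 0.5956291177750654 [[-0.998, 0.062, -0.001], [0.062, 0.998, -0.0], [0.001, -0.0, -1.0]]
```

View pics/w4o.png

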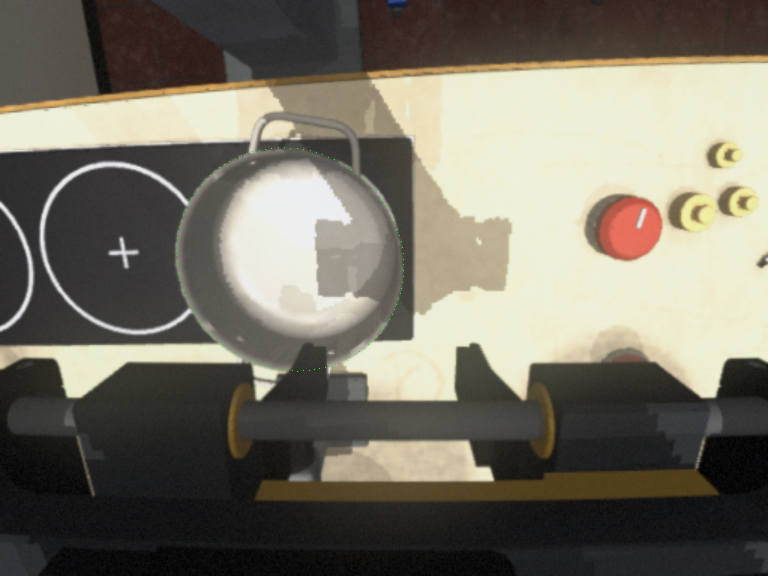

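View pics/t4.png

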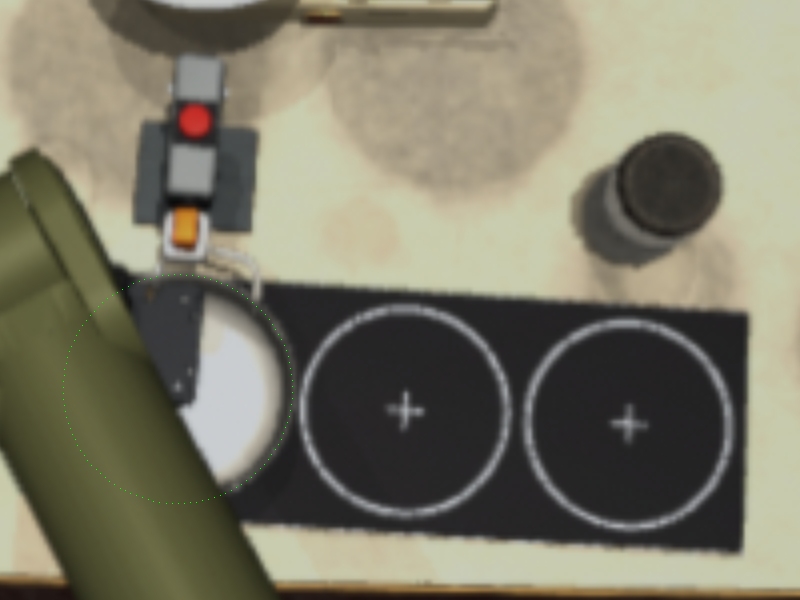

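The pot matches the circle drawn at the ring centre to within about 2 mm in the wrist view. Next, over to the button.

Emit:
play_rows(motion=[[1,-3.2,-1.25,0,0],[1,-3.2,-1.25,0,0],[1,-3.2,-1.25,0,0],[1,-3.2,-1.25,0,0],[1,-3.2,-1.25,0,0],[1,-3.0,-1.25,0,0],[1,0,0,2,0],[1,0,0,2,0],[1,0,0,1,0],[1,0,0,1,0],[1,0,0,0,0],[1,0,0,0,0],[1,0,0,0,0]])

```text
time: 10.38
position: [0.6413, 0.1433, 0.2214]
tool_rot: [0.097, 3.139, 0.001]
ft_force: [0.2, -0.5, -0.2]
grip_width: 0.007
```

```bash
python3 - <<'E'
from h import *
T=wpose();np.save("pics/T5.npy",T);im=optics.get_image("wrist")[:,:,::-1];cv2.imwrite("pics/w5.png",im)
im=optics.get_image("scene")[:,:,::-1];cv2.imwrite("pics/s5.png",cv2.resize(im[100:300,200:400],None,fx=3,fy=3))
s=ctrl.get_state();print(s["time"],s["position"],s["ft_force"],s["grip_width"])
E
```

```text
10.475 [0.64118637 0.14316773 0.2211699 ] [-0.32814859 -0.076038    0.85690749] 0.003336769535412915
```

View pics/w5.png

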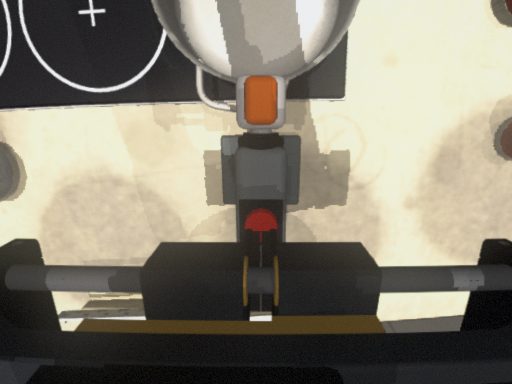

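View pics/s5.png

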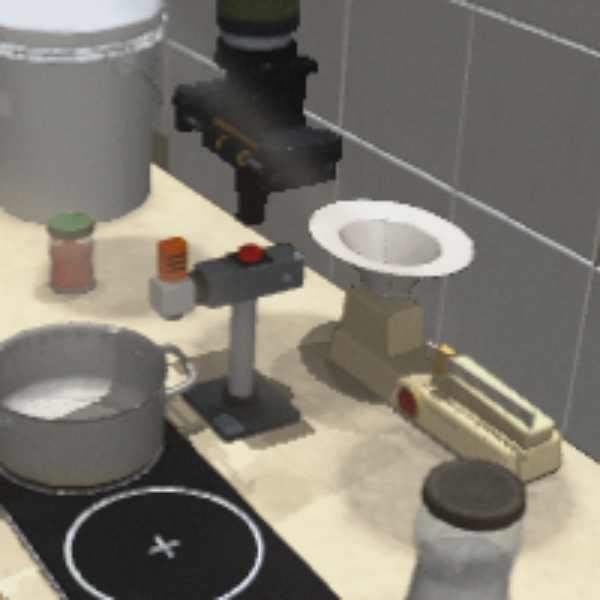

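Emit:
play_rows(motion=[[1,0,0,1.5,0],[1,0,0,0.8,0],[1,0,0,0.4,0],[1,0,0,0.4,0],[1,0,0,0.3,0],[1,0,0,0.2,0],[1,0,0,0,0],[1,0,0,0,0]])

```text
time: 11.48
position: [0.641, 0.1431, 0.1854]
tool_rot: [0.097, 3.14, 0.001]
ft_force: [-3.2, -0.4, 4.8]
grip_width: 0.003
```

```bash
python3 - <<'E'
from h import *
T=np.load("pics/T5.npy")
for p in [(261,100),(246,100),(277,100),(261,77),(261,124)]: print(at("wrist",p,.211,T).round(4))
s=ctrl.get_state();print(s["time"],s["position"],s["ft_force"],s["grip_width"])
E
```

```text
[0.5562 0.1498 0.211 ]
[0.5557 0.1418 0.211 ]
[0.5567 0.1583 0.211 ]
[0.5446 0.1505 0.211 ]
[0.5687 0.149  0.211 ]
11.475 [0.64097822 0.14313803 0.1854485 ] [-3.24572408 -0.38213634  4.78463393] 0.0033923201236660773
```

Emit:
play_rows(motion=[[1,0,0,0.2,0],[1,0,0,0.2,0],[1,0,0,0,0],[1,0,0,0,0]])

```text
time: 11.98
position: [0.6415, 0.1432, 0.1853]
tool_rot: [0.097, 3.137, 0.003]
ft_force: [-8.0, -1.8, 18.7]
grip_width: 0.006
```

Emit:
play_rows(motion=[[1,0,0,-0.6,0],[1,0,0,-2.8,0],[0.4,0,0,-3,0],[0.4,0,0,-3,0],[0.4,2,0.02,0,0],[0.4,2.2,0.02,0,0],[0.4,2.2,0.03,0,0],[0.4,2.1,0.03,0,0],[0.4,0,0,0,0],[0.4,0,0,0,0]])

```text
time: 13.22
position: [0.557, 0.1493, 0.2745]
tool_rot: [0.097, 3.139, -0.0]
ft_force: [-0.0, -0.8, -0.5]
grip_width: 0.596
```

```bash
python3 - <<'E'
from h import *
T=wpose();im=optics.get_image("wrist")[:,:,::-1];cv2.imwrite("pics/w6.png",im)
im=optics.get_image("scene")[:,:,::-1];cv2.imwrite("pics/s6.png",cv2.resize(im[100:300,200:400],None,fx=3,fy=3))
s=ctrl.get_state();print(s["time"],s["position"],s["ft_force"],s["grip_width"])
E
```

```text
13.325 [0.5569542  0.14907238 0.27435097] [-0.37102697 -0.88788949 -0.20899039] 0.5976299191546812
```

View pics/w6.png

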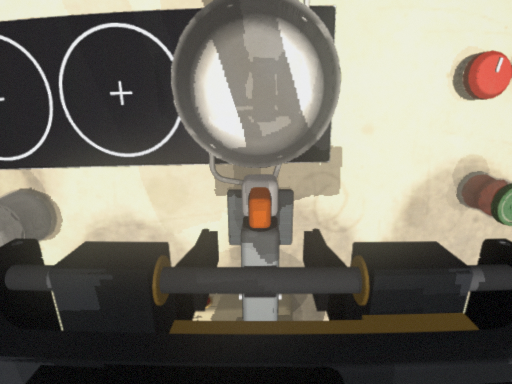

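View pics/s6.png

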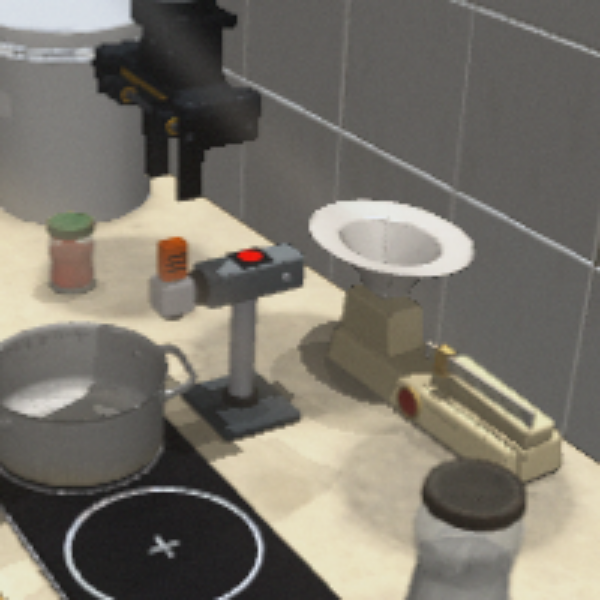

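The button now sits flush, and the orange grip (260,207) is centred between the open fingers. Next: descend, then close.

Emit:
play_rows(motion=[[0.4,0,0,2,0],[0.4,0,0,2,0],[0.4,0,0,2,0],[0.4,0,0,1.7,0],[0.4,0,0,1,0],[0.4,0,0,0,0],[0.7,0,0,0,0],[1,0,0,0,0],[1,0,0,0,0],[1,0,0,0,0],[1,0,0,0,0],[1,0,0,0,0],[1,0,0,0,0]], force=35)

```text
time: 14.95
position: [0.5562, 0.1487, 0.1878]
tool_rot: [0.098, 3.14, -0.001]
ft_force: [-0.9, -3.5, 1.9]
grip_width: 0.21
```

Emit:
play_rows(motion=[[1,0.4,0,0,0],[1,0.7,0,0,0],[1,0.8,0,0,0],[1,0.8,0,0,0],[1,0.8,0,0,0],[1,0.8,0,0,0],[1,0.8,0,0,0],[1,0.6,0,0,0],[1,0,0,0,0]])

```text
time: 16.08
position: [0.4996, 0.1522, 0.1877]
tool_rot: [0.097, 3.138, -0.001]
ft_force: [4.0, -3.2, 0.2]
grip_width: 0.201
```

Emit:
play_rows(motion=[[1,0.6,0,0,0],[1,0.8,0,0,0],[1,0.8,0,0,0],[1,0.8,0,0,0],[1,0.8,0,0,0],[1,0.8,0,0,0],[1,0.4,0,0,0],[1,0.3,0,0,0],[1,0,0,0,0],[1,0,0,0,0]])

```text
time: 17.32
position: [0.4474, 0.1553, 0.1877]
tool_rot: [0.098, 3.137, -0.001]
ft_force: [6.2, -4.4, -1.0]
grip_width: 0.203
```

```bash
python3 - <<'E'
from h import *
im=optics.get_image("wrist")[:,:,::-1];cv2.imwrite("pics/w7.png",im)
im=optics.get_image("scene")[:,:,::-1];cv2.imwrite("pics/s7.png",cv2.resize(im[100:300,180:380],None,fx=3,fy=3))
s=ctrl.get_state();print(s["time"],s["position"],s["ft_force"],s["grip_width"])
E
```

```text
17.425 [0.44740984 0.15534247 0.18769216] [ 7.31046725 -4.67802692 -1.89063754] 0.20860509959852475
```

View pics/w7.png

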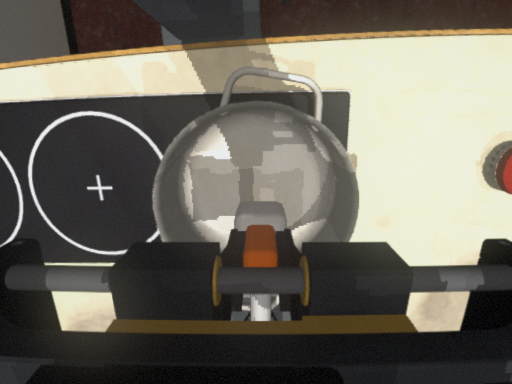

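View pics/s7.png

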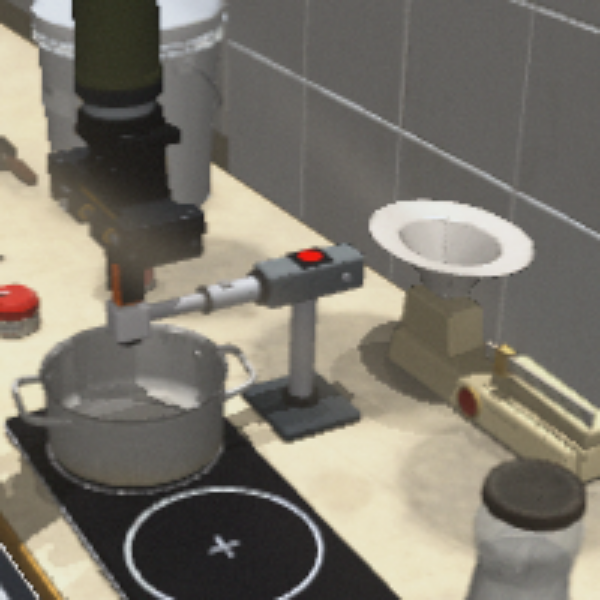

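Both tubes are visibly out, with 109 of 110 mm travelled. I'll pull slightly further to feel the stop.

Emit:
play_rows(motion=[[1,0.15,0,0,0],[1,0.15,0,0,0],[1,0,0,0,0],[1,0,0,0,0]])

```text
time: 17.92
position: [0.4459, 0.1554, 0.1877]
tool_rot: [0.098, 3.134, -0.001]
ft_force: [11.1, -3.9, -4.9]
grip_width: 0.207
```

Emit:
play_rows(motion=[[1,0,0,0,0],[1,0,0,0,0],[1,0,0,0,0],[1,0,0,0,0]])

```text
time: 18.42
position: [0.4459, 0.1554, 0.1877]
tool_rot: [0.098, 3.134, -0.001]
ft_force: [9.6, -3.7, -4.4]
grip_width: 0.202
```

```bash
python3 - <<'E'
from h import *
T=wpose();im=optics.get_image("wrist")[:,:,::-1].copy()
im2=optics.get_image("scene")[:,:,::-1];cv2.imwrite("pics/s8.png",cv2.resize(im2[100:300,180:380],None,fx=3,fy=3))
a=np.linspace(0,6.28,120)
for u,v in proj("wrist",np.c_[.4485+.089*np.cos(a),.153+.089*np.sin(a),0*a+.103],T):
    if 0<=u<511 and 0<=v<383: im[int(round(v)),int(round(u))]=(0,255,0)
cv2.imwrite("pics/w8.png",im)
s=ctrl.get_state();print(s["time"],s["position"],s["ft_force"],s["grip_width"])
E
```

```text
18.525 [0.44593755 0.15537146 0.18770413] [10.95121599 -2.82303856 -4.82430399] 0.20008152011140878
```

View pics/w8.png

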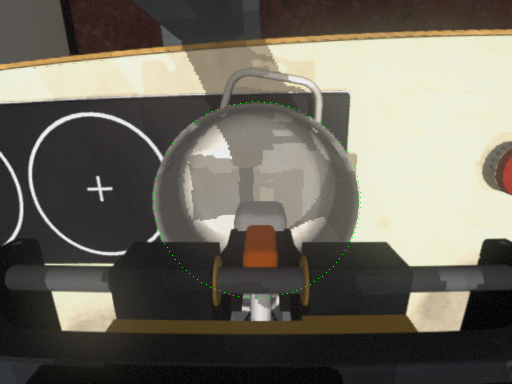

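View pics/s8.png

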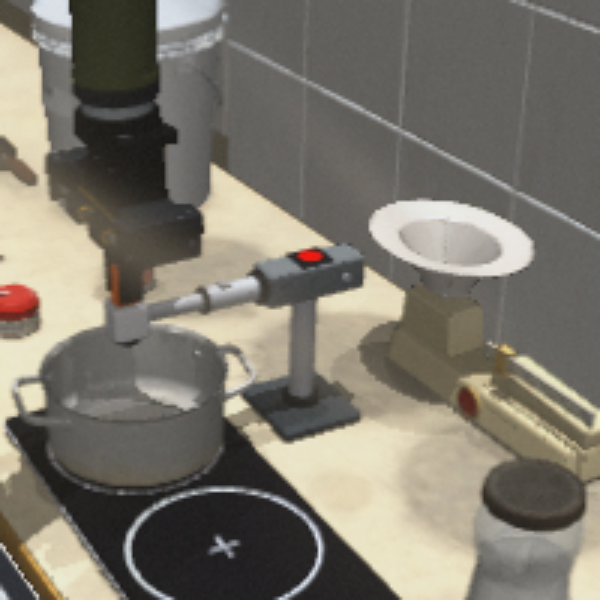

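The pot still sits on its circle, the button is down, both tubes are out and the grip is held steady. Handing in.

```bash
python3 -c "
from bench import ticket;print(ticket.close_job())"
```

```text
the job is handed in; nothing more can be done
None
```

I slid the casserole about 18 cm onto the left ring, pressed the red button, and pulled the sensor head out to the second stop. The gripper still held the head there when I handed in, at about 18.5 s of the 59 s allowed. No verdict was reported.

What the last checks showed:
- **Pot:** in the wrist view it sits within about 2–3 mm of the ring's measured centre and flat on the plate.
- **Button:** it bottomed out under an 18.7 N push and sits flush in the pictures.
- **Sensor head:** it travelled about 110 mm, and the tool pose did not change over the last half second. In the last 3 mm of pull it moved only 1.5 mm while the force rose from 7 to about 11 N, so it is against the stop.
- **Grip:** the fingers are closed at 18 mm on the orange grip, with the grip force set to 35 N.
- **Other things:** the arm never came near the sugar jar, timer or green-lidded jar. I did not measure their final positions.

One early measurement disagreed: the scene camera put the button about 12 mm away in y from where the top camera did. I judged that I had picked a point on the button's side in the scene picture and used the top camera's value. The wrist view and the press both agreed with it.

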